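# Close and lock the drive unit's cover with its quarter-turn fasteners

## Task

The cover of the bonder's drive unit stands half open after a repair. Push it shut with the closed fingers, then set the fingertips in the slot of each of its two round fasteners in turn and turn it a quarter turn clockwise to its stop, so that the cover is drawn down flush and locked at both. Lift nothing, neither the cover nor anything else, leave the loose things round the unit where they are, and finish clear of everything.

Things in the scene. Friction and masses are not known exactly. Their poses are not given: they have to be found in the camera images.
- drive_unit: grey sheet-metal box, 210 (x) x 200 (y) x 83 mm high with its cover shut, fixed to the table. Origin: centre of its underside, at table height; x from its front panel (sockets, switch; faces the robot) to its back, y to its left, z up. The cover is hinged along the whole left edge (y +99, z 80 mm); shut, the fasteners' axes lie at x -52 (near) and +52 mm (far), both at y -50 mm.
- cover (a joint): opening angle of the cover, rad: 0 = flush; opening lifts its right edge, 200 mm from the hinge. Starts 0.35 to 0.65. The stiff hinge (0.34 N m) keeps any angle. Pushed shut and let go, a sprung buffer (7 N at most) stands its right edge about 4 mm proud (joint 0.02) until the fasteners draw it down; about 9 N pressed down on a fastener makes it flush, which eases the turn.
- cover_press (a point): point on the cover's top face, midway between its front and back edges, 105 mm from the hinge line towards the right edge, a flat place to push on; shut, its height is 83 mm. Axes as those of drive_unit, tilting with the cover.
- fastener_near (a joint): turning angle, rad, of the fastener nearer the front panel: 0 = open (slot parallel to the hinge), 1.571 = locked at its stop (slot across, in line with the ring's two white dots). Grows clockwise seen from above; starts at 0 to 0.15. Takes 0.06 N m, up to 0.3 while its cam arm draws the cover down. The arm catches under the box's flange only if the cover is within 4 mm of shut before turning.
- fastener_near_slot (a point): centre of the slot's floor, on the turning axis; x along the slot (either way alike), z up out of the cover; turns with the fastener. The head is a bare aluminium disc 62 mm across with a straight slot right across it, 27 mm wide, 12 mm deep, 64 mm long, in a fixed black ring 81 mm across, level with the disc. Cover shut: slot floor 85 mm, disc top 97 mm above the table.
- fastener_far (a joint): the same for the fastener nearer the unit's back.
- fastener_far_slot (a point): the same for the far fastener.
- hex_key: bent hex key with a yellow sleeve, 26 x 79 x 8 mm, loose on the table on the unit's right; origin under its centre. Leave it.
- curved_tweezers: curved black tweezers, 17 x 117 x 9 mm, loose on the table close to the unit's left side; origin under the centre. Leave them.
- driver: small screwdriver with a red handle, 13 x 130 x 13 mm, loose on the table close to the unit's right side; origin under its centre. Leave it.
- chip_pack: flat square black pack with a clear, greyish lid, 50 x 50 x 14 mm, loose on the table close to the unit's left side; origin under its centre. Leave it.
- magazine: slotted metal strip magazine, 100 x 50 x 62 mm, loose at the table's right back corner. Leave it.
- bottle: square cream bottle with a metal cap, 60 x 62 x 118 mm, loose at the table's right side. Leave it.
- oiler: slim white bottle with a red needle cap, 36 x 36 x 105 mm, loose at the table's right side. Leave it.
- film_tape: roll of orange film tape, 73 mm across, 12 mm high, loose at the table's left side. Leave it.
- small_vice: steel toolmaker's vice, 143 x 62 x 50 mm, loose at the table's right side. Leave it.

How it is judged:
By the outcome, as a careful person would: the job done as asked, in the order asked, and still so for the second after the job is handed in, with the robot touching nothing.
It also fails if it takes over 61 s, if anything falls off the work surface, if the arm or the gripper's body presses on something with over 40 N, if the wrist force passes 120 N, or if a joint passes its speed limit or range.

## Robot

A 6-joint arm with a two-finger parallel gripper is mounted at the origin on the work surface; the furniture and walls round the work are solid. World frame = base frame: x ahead of the robot, y to its left, z up, the work surface at z = 0. Lengths are in m, angles in degrees, forces in N, time in s.
With the tool pointing down it reaches from about 0.375 to 0.9 m from the base axis. Payload 3.1 kg.
Tool frame: the origin (TCP) lies midway between the tips of the shut fingers; the grasp point (between the pads) lies 19 mm behind it; x points along the fingers, y is the direction in which the jaws open and shut, and the axes are right-handed (so a half turn about x gives the same grasp; the last joint's range is limited). The gripper opens to 87 mm and grips with 3 to 60 N. Pads are 19 mm wide; open, the fingers measure 117 mm over their backs; the gripper's body (75 mm by 190 mm) begins 51 mm behind the grasp point.
Start: joints at [-79.154, 30.224, 82.088, -0, 67.689, -10.227], TCP at [0.225, -0.583, 0.223] pointing down, gripper open.
Joint ranges: [-176.69, 176.69], [-43.24, 126.21], [12.49, 139.97], [-82, 262], [0, 151.66], [-163.58, 163.58]. Speed limits (degrees/s): [159.86, 159.86, 180, 180, 180, 180].

## Interface

Orientations are given as a 3x3 rotation matrix whose columns are the frame's x, y, z axes.
In Python, from rig import bot gives the robot as it stands.
- The arm moves only by the tool play_rows, never from a script. Its argument "motion" is a list of rows, each a list of 3 entries, a list of its own where there are three numbers: the shift along the tool's x, y, z in mm, then the turn, a rotation vector about the tool's x, y, z in degrees, then the opening, from 0 (shut) to 1 (fully open). A call has 1 to 8 rows; each row is the pose to reach, as a shift and turn from the pose commanded when the call began, along the tool's axes at that moment; what a row does not reach only later rows make up. A row lasts 1/10 s, in which the tool goes at most 50 mm and 8.59 degrees, less where a joint would pass 70% of its speed; a pose out of reach is approached as far as the arm can. A call with a gripper value outside its range is refused whole. The fingers move at their own pace and stop on an object; the grip force is fixed at half the most. Time passes only in rows, so rows that repeat a pose let the fingers close. It gives the time, the measured TCP pose, the force and the opening at its end, in the units of the state.
- bot.read_state(): the state, without advancing time (a new reading comes with each control period).
- bot.capture(name): name is "side" or "top"; returns a dict with "img" (420x560x3 uint8, blue, green, red), "mtx" (3x3 intrinsics, pixels), "rvec" (rotation vector, rad) and "tvec" (3), from world to camera coordinates, as OpenCV has them. Camera axes: x right, y down, z forward; pixel columns grow to the right and rows downward; lengths in m; the calibration is good to about 2 mm. A picture is of the moment at which its call begins. There is no depth.
- bot.hand_in(): hands the job in, once; it reports no verdict.
The state is a dict: "time_s": time; "joint_positions": joint angles; "qvel": joint speeds; "tau": joint torques, N m; "position": TCP position; "tcp_rot": TCP orientation; "force": force on the tool from outside, world axes, zero at the start; "moment": the same for the moment, N m; "opening": opening from 0.0 (shut) to 1.0 (fully open).
Only numpy, scipy, OpenCV 4.12 (cv2) and the standard library are available. Lean on these libraries where they do the work, as an engineer would, in place of code of your own. Each camera call takes 0.05 s, during which the arm holds its last target.

## Working session

There is one attempt and no reset: what is moved stays moved. The work goes in short steps, Python scripts to look and compute and a tool call to move; the robot and the scene stay as the last step left them, time stands still between calls to the robot, and variables do not carry over. Pictures are saved under pics/ and viewed, and the job is handed in when it is done.

Besides the shell and the picture viewer there is one more tool, called as a command line: name --argument value ..., lists and objects as JSON in quotes. play_rows: Moves the arm, as the interface text tells. Its arguments: {"type":"object","properties":{"motion":{"type":"array"}},"required":["motion"]}

```bash
mkdir -p pics; ls
python3 - <<'E'
from rig import bot
import cv2
for n in("side","top"):
    c=bot.capture(n); cv2.imwrite(f"pics/{n}0.png",c["img"]); print(n,c["mtx"].tolist(),c["rvec"],c["tvec"])
print(bot.read_state())
E
```

```text
pics
side [[522.3562211861075, 0.0, 273.26893682401044], [0.0, 522.3562211861075, 205.68255654967248], [0.0, 0.0, 1.0]] [ 0.50735329  2.83080628 -0.94215635] [ 0.44575142 -0.02404597  1.41370929]
top [[452.1124432584365, 0.0, 274.6794808431365], [0.0, 452.1124432584365, 204.14881326463737], [0.0, 0.0, 1.0]] [ 2.09979586 -2.1583758   0.1524962 ] [-0.02236429  0.46549922  1.26223952]
{'time_s': 0.1, 'joint_positions': array([-7.91540396e+01,  3.02740201e+01,  8.21480446e+01,  9.30247371e-04,
        6.76889839e+01, -1.02254505e+01]), 'qvel': array([ 0.04270937, -0.103697  , -0.18146627, -0.02462354, -0.0571311 ,
       -0.01539295]), 'tau': array([-1.99332094e-04, -4.40983200e+01, -1.77151269e+01,  6.34630350e-02,
        5.33628871e-02, -4.56896942e-05]), 'position': array([ 0.22463404, -0.58254338,  0.22167095]), 'tcp_rot': array([[-3.49950314e-04,  3.59525145e-01, -9.33135332e-01],
       [ 1.90636628e-03, -9.33133453e-01, -3.59525137e-01],
       [-9.99998122e-01, -1.90471367e-03, -3.58836271e-04]]), 'force': array([-0.04735171,  0.68846867,  0.31118766]), 'moment': array([0.05040067, 0.01320167, 0.01820166]), 'opening': 0.9967529977586755}
```

View pics/side0.png

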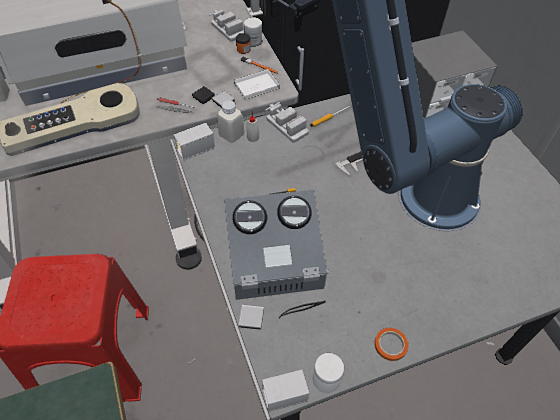

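View pics/top0.png

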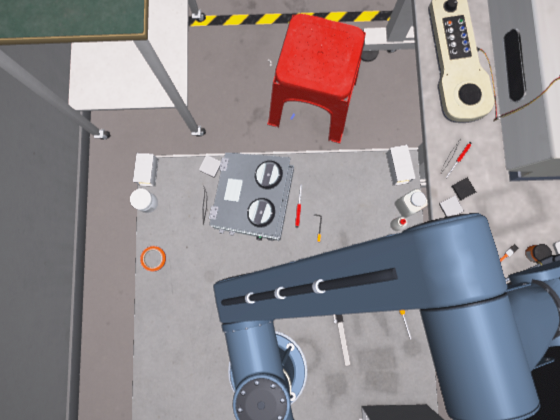

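Run:
```python
import cv2
a=cv2.imread("pics/top0.png")[140:260,180:340]; cv2.imwrite("pics/top0z.png",cv2.resize(a,None,fx=5,fy=5,interpolation=cv2.INTER_CUBIC))
a=cv2.imread("pics/side0.png")[180:300,210:340]; cv2.imwrite("pics/side0z.png",cv2.resize(a,None,fx=5,fy=5,interpolation=cv2.INTER_CUBIC))
```

```text
(no output)
```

View pics/top0z.png

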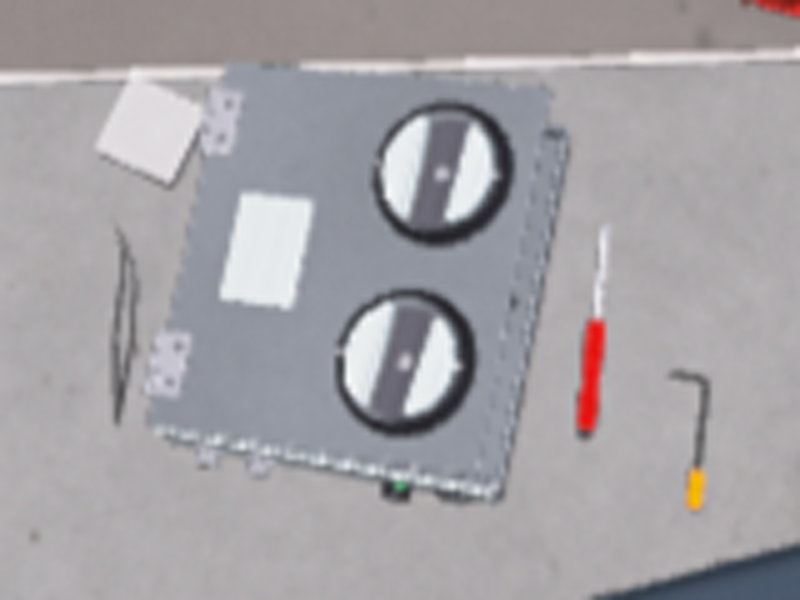

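View pics/side0z.png

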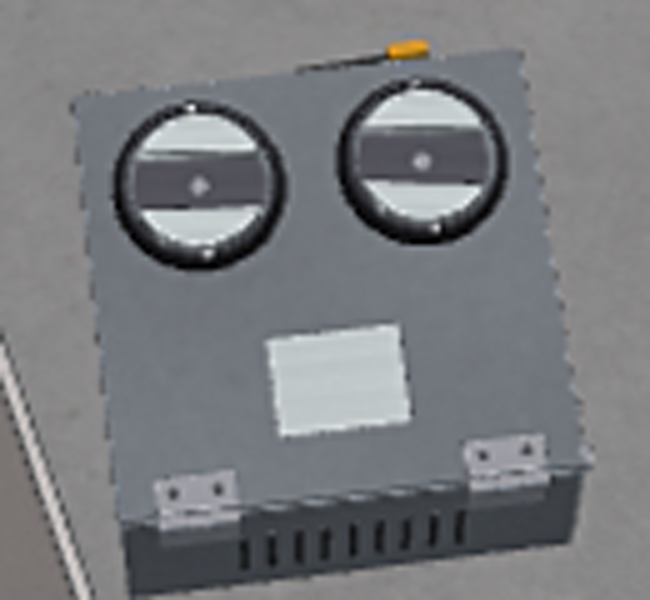

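```bash
cat > h.py <<'E'
import numpy as np,cv2
from rig import bot
def P(c):
    R=cv2.Rodrigues(np.array(c["rvec"],float))[0]; return np.array(c["mtx"])@np.c_[R,np.ravel(c["tvec"])]
def ray(c,uv):
    R=cv2.Rodrigues(np.array(c["rvec"],float))[0]
    d=R.T@np.linalg.inv(c["mtx"])@np.array([uv[0],uv[1],1.]); return -R.T@np.ravel(c["tvec"]),d
def onz(c,uv,z):
    o,d=ray(c,uv); return o+d*(z-o[2])/d[2]
def tri(c1,u1,c2,u2):
    X=cv2.triangulatePoints(P(c1),P(c2),np.array(u1,float).reshape(2,1),np.array(u2,float).reshape(2,1)).ravel(); return X[:3]/X[3]
def proj(c,X): return cv2.projectPoints(np.array(X,float).reshape(-1,3),np.array(c["rvec"],float),np.array(c["tvec"],float),np.array(c["mtx"]),None)[0].reshape(-1,2)
def z2(p,o,s=5): return ((p[0]+.5)/s-.5+o[0],(p[1]+.5)/s-.5+o[1])
E
python3 - <<'E'
from h import *
np.set_printoptions(precision=4,suppress=True)
s=bot.capture("side");t=bot.capture("top")
T=(180,140);S=(210,180)
pts=dict(far=((443,173),(200,186)),near=((404,361),(422,161)),labFL=((240,192),(278,436)),labFR=((313,199),(267,342)),labNL=((222,300),(412,421)),labNR=((295,308),(399,324)),hingeF=((230,64),(122,522)),hingeN=((147,425),(585,463)),openF=((553,85),(75,97)),openN=((500,490),(520,52)))
for k,(a,b) in pts.items():
    X=tri(t,z2(a,T),s,z2(b,S)); print(k,X,proj(t,X)-z2(a,T))
E
```

```text
far [ 0.5285 -0.0203  0.1363] [[-0.4051  0.7348]]
near [0.4273 0.0026 0.1373] [[-0.391   0.6643]]
labFL [0.5314 0.0937 0.094 ] [[-0.3053  0.532 ]]
labFR [0.5225 0.0525 0.107 ] [[-0.4826  0.8456]]
labNL [0.4712 0.105  0.0898] [[-0.3803  0.6369]]
labNR [0.4623 0.0634 0.1056] [[-0.514   0.8666]]
hingeF [0.6091 0.1012 0.0769] [[-0.4486  0.8098]]
hingeN [0.4039 0.1481 0.0816] [[-0.3768  0.599 ]]
openF [ 0.5702 -0.0799  0.1503] [[-0.6273  1.1858]]
openN [ 0.3575 -0.0458  0.1313] [[-0.5494  0.9099]]
```

```bash
cat >> h.py <<'E'
np.set_printoptions(precision=4,suppress=True)
def go(p,yaw):
    st=bot.read_state(); R=np.array(st["tcp_rot"]); y=np.radians(yaw)
    Y=np.array([np.cos(y),np.sin(y),0]);X=np.array([0,0,-1.]);T=np.c_[X,Y,np.cross(X,Y)]
    rv=cv2.Rodrigues(R.T@T)[0].ravel()
    print("t",st["time_s"],"pos",np.array(st["position"]),"yaw",np.degrees(np.arctan2(R[1,1],R[0,1])),"F",np.array(st["force"]),"M",np.array(st["moment"]),"op",st["opening"])
    print("shift mm",R.T@(np.array(p)-st["position"])*1000,"turn deg",np.degrees(rv))
E
python3 -c "
from h import *
go((.486,.029,.17),-12.8)"
```

```text
t 0.2 pos [ 0.2247 -0.5828  0.2219] yaw -68.92486603797657 F [-0.4927  0.5538 -0.0839] M [ 0.041   0.0163 -0.0002] op 0.9988090266261179
shift mm [  52.663  -476.7959 -463.8138] turn deg [-56.1249  -0.0477   0.0611]
```

play_rows --motion '[[[10, -477, -464], [-56, 0, 0], 0], [[10, -477, -464], [-56, 0, 0], 0], [[10, -477, -464], [-56, 0, 0], 0], [[10, -477, -464], [-56, 0, 0], 0], [[10, -477, -464], [-56, 0, 0], 0], [[10, -477, -464], [-56, 0, 0], 0], [[10, -477, -464], [-56, 0, 0], 0], [[10, -477, -464], [-56, 0, 0], 0]]'

```text
time_s: 1.0
position: [0.3823, -0.2136, 0.2166]
tcp_rot: [[0.0, 0.975, -0.223], [-0.0, -0.223, -0.975], [-1.0, 0.0, 0.0]]
force: [0.6, -1.0, -0.4]
opening: 0.355
```

```bash
python3 -c "
from h import *
go((.486,.029,.2),-12.8)"
```

```text
t 1.0 pos [ 0.3823 -0.2136  0.2166] yaw -12.892242473394376 F [ 0.6338 -1.0255 -0.3715] M [-0.0242 -0.1217  0.0022] op 0.3554234383042707
shift mm [  16.6259   46.9445 -259.6068] turn deg [-0.0922  0.0068 -0.026 ]
```

play_rows --motion '[[[17, 47, -255], [0, 0, 0], 0], [[17, 47, -255], [0, 0, 0], 0], [[17, 47, -255], [0, 0, 0], 0], [[17, 47, -255], [0, 0, 0], 0], [[17, 47, -255], [0, 0, 0], 0], [[17, 47, -255], [0, 0, 0], 0], [[17, 47, -255], [0, 0, 0], 0], [[17, 47, -255], [0, 0, 0], 0]]'

```text
time_s: 1.8
position: [0.4843, 0.022, 0.1994]
tcp_rot: [[-0.001, 0.975, -0.223], [-0.001, -0.223, -0.975], [-1.0, -0.001, 0.001]]
force: [0.5, -0.3, -0.0]
opening: 0.0
```

```bash
python3 -c "
from h import *
go((.486,.029,.13),-12.8)
for n in ('side','top'):
    c=bot.capture(n); cv2.imwrite('pics/%s1.png'%n,c['img'])
im=np.hstack([cv2.resize(cv2.imread('pics/side1.png')[140:320,200:360],None,fx=2.5,fy=2.5),cv2.resize(cv2.imread('pics/top1.png')[120:300,180:340],None,fx=2.5,fy=2.5)]);cv2.imwrite('pics/b1.png',im)"
```

```text
t 1.8 pos [0.4843 0.022  0.1994] yaw -12.914684815880221 F [ 0.5391 -0.3207 -0.0484] M [-0.0508 -0.1114 -0.0289] op 0.0004977756644958596
shift mm [69.402   0.1666 -7.2961] turn deg [-0.1147  0.0404  0.0397]
```

View pics/b1.png

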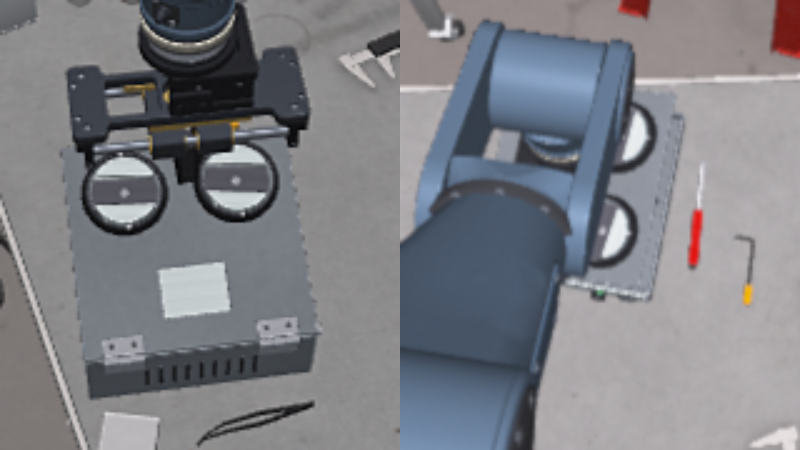

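play_rows --motion '[[[20, 0, -2], [0, 0, 0], 0], [[40, 0, -2], [0, 0, 0], 0], [[60, 0, -2], [0, 0, 0], 0], [[70, 0, -2], [0, 0, 0], 0], [[75, 0, -2], [0, 0, 0], 0], [[80, 0, -2], [0, 0, 0], 0], [[85, 0, -2], [0, 0, 0], 0], [[90, 0, -2], [0, 0, 0], 0]]'

```text
time_s: 2.7
position: [0.4858, 0.0243, 0.1098]
tcp_rot: [[0.002, 0.975, -0.224], [-0.0, -0.224, -0.975], [-1.0, 0.002, -0.0]]
force: [0.3, -0.5, 1.1]
opening: 0.007
```

play_rows --motion '[[[4, 0, 0], [0, 0, 0], 0], [[8, 0, 0], [0, 0, 0], 0], [[12, 0, 0], [0, 0, 0], 0], [[16, 0, 0], [0, 0, 0], 0], [[18, 0, 0], [0, 0, 0], 0], [[20, 0, 0], [0, 0, 0], 0], [[20, 0, 0], [0, 0, 0], 0]]'

```text
time_s: 3.4
position: [0.485, 0.0247, 0.0892]
tcp_rot: [[-0.001, 0.975, -0.224], [0.0, -0.224, -0.975], [-1.0, -0.001, -0.0]]
force: [0.7, -0.2, 0.4]
opening: 0.011
```

```bash
python3 -c "
from h import *
go((.486,.029,.083),-12.8)
for n in ('side','top'):
    c=bot.capture(n); cv2.imwrite('pics/%s2.png'%n,c['img'])
im=np.hstack([cv2.resize(cv2.imread('pics/side2.png')[140:320,200:360],None,fx=2.5,fy=2.5),cv2.resize(cv2.imread('pics/top2.png')[120:300,180:340],None,fx=2.5,fy=2.5)]);cv2.imwrite('pics/b2.png',im)"
```

```text
t 3.4 pos [0.485  0.0247 0.0892] yaw -12.931994411952386 F [ 0.7327 -0.2488  0.4022] M [ 0.0035 -0.0748  0.0202] op 0.010684918097786652
shift mm [ 6.2383  0.0529 -4.4385] turn deg [-0.132  -0.0037  0.0405]
```

View pics/b2.png

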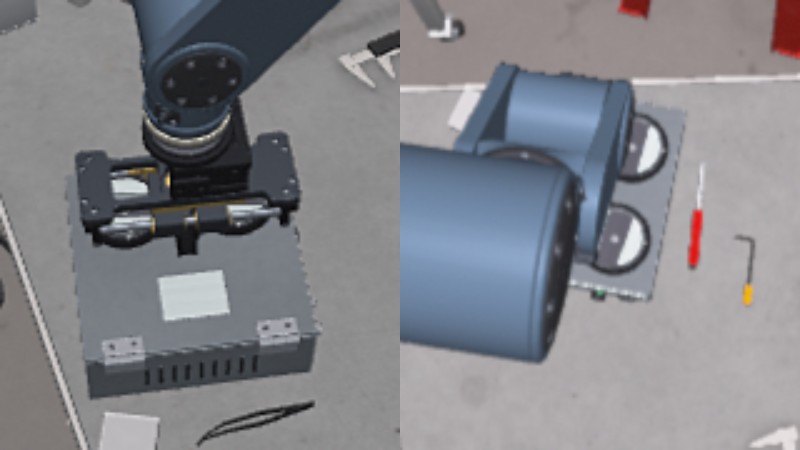

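play_rows --motion '[[[2, 0, 0], [0, 0, 0], 0], [[4, 0, 0], [0, 0, 0], 0], [[5, 0, 0], [0, 0, 0], 0], [[6, 0, 0], [0, 0, 0], 0], [[7, 0, 0], [0, 0, 0], 0], [[7, 0, 0], [0, 0, 0], 0]]'

```text
time_s: 4.1
position: [0.4853, 0.0244, 0.0834]
tcp_rot: [[0.001, 0.975, -0.223], [-0.0, -0.223, -0.975], [-1.0, 0.001, 0.0]]
force: [-1.5, -0.3, 8.7]
opening: 0.004
```

play_rows --motion '[[[1, 0, 0], [0, 0, 0], 0], [[2, 0, 0], [0, 0, 0], 0], [[2, 0, 0], [0, 0, 0], 0]]'

```text
time_s: 4.4
position: [0.4853, 0.0244, 0.0831]
tcp_rot: [[0.001, 0.975, -0.223], [-0.001, -0.223, -0.975], [-1.0, 0.002, 0.0]]
force: [-5.2, -0.7, 23.7]
opening: 0.002
```

play_rows --motion '[[[-25, 0, 0], [0, 0, 0], 0], [[-70, 0, 0], [0, 0, 0], 0], [[-110, 0, 30], [0, 0, 0], 0.15], [[-120, 0, 80], [0, 0, 0], 0.25], [[-120, 0, 130], [0, 0, 0], 0.25], [[-120, 0, 180], [0, 0, 0], 0.25], [[-120, 0, 230], [0, 0, 0], 0.25], [[-120, 0, 280], [0, 0, 0], 0.25]]'

```text
time_s: 5.2
position: [0.422, -0.2491, 0.2006]
tcp_rot: [[0.0, 0.975, -0.224], [0.0, -0.224, -0.975], [-1.0, 0.0, -0.0]]
force: [0.7, 1.0, -0.2]
opening: 0.241
```

```bash
python3 -c "
from h import *
go((.4242,-.0086,.2),-12.8)
for n in ('side','top'):
    c=bot.capture(n); cv2.imwrite('pics/%s3.png'%n,c['img'])
a=cv2.imread('pics/top3.png')[140:260,190:340]; cv2.imwrite('pics/top3z.png',cv2.resize(a,None,fx=5,fy=5,interpolation=cv2.INTER_CUBIC))
a=cv2.imread('pics/side3.png')[180:300,210:340]; cv2.imwrite('pics/side3z.png',cv2.resize(a,None,fx=5,fy=5,interpolation=cv2.INTER_CUBIC))"
```

```text
t 5.2 pos [ 0.422  -0.2491  0.2006] yaw -12.937159801492015 F [ 0.6649  0.9771 -0.2015] M [-0.0281 -0.0759 -0.0175] op 0.24051963059682388
shift mm [   0.6236  -51.6745 -234.8597] turn deg [-0.1372 -0.0067 -0.0245]
```

View pics/top3z.png

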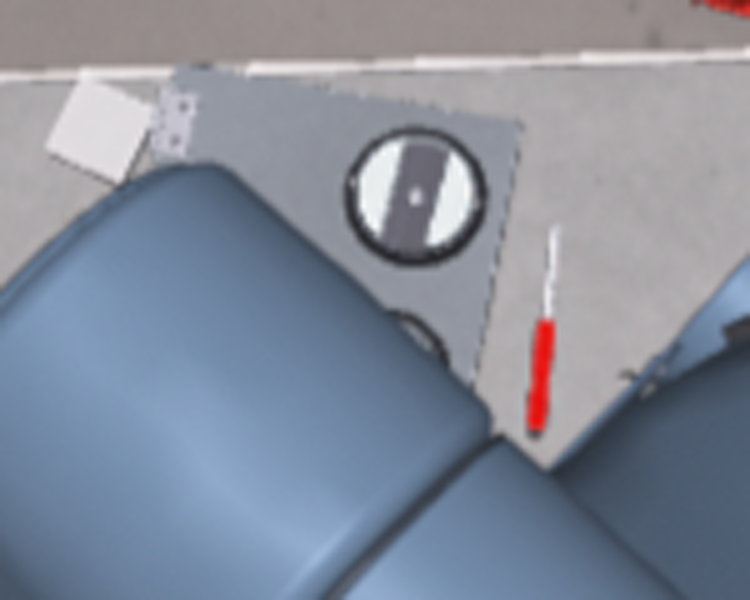

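View pics/side3z.png

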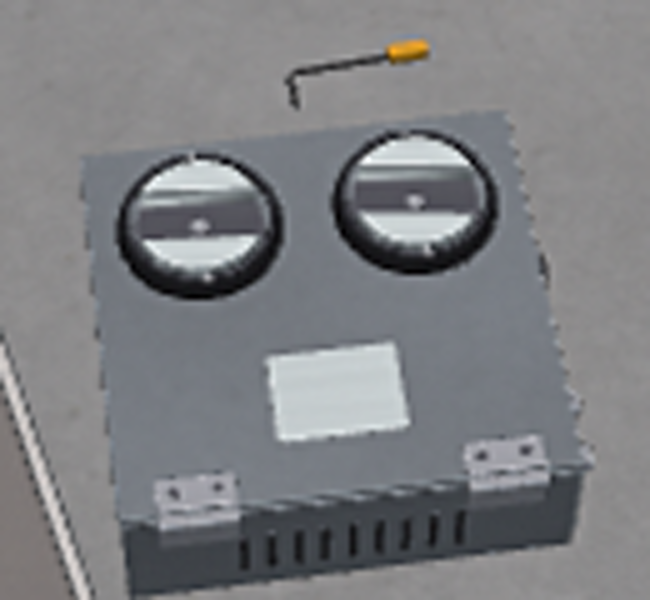

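Run:
```python
from h import *
s=bot.capture("side");t=bot.capture("top")
T=(190,140);S=(210,180)
X=tri(t,z2((416,197),T),s,z2((199,226),S)); print("far tri",X)
for z in(.088,):
  print("far top",onz(t,z2((416,197),T),z),"far side",onz(s,z2((199,226),S),z),"near side",onz(s,z2((414,201),S),z))
def seg(c,im,cen,r,th):
    g=cv2.cvtColor(im,cv2.COLOR_BGR2GRAY)
    g=cv2.resize(g,None,fx=5,fy=5,interpolation=cv2.INTER_CUBIC)
    m=(g>th).astype(np.uint8); k=np.zeros_like(m); cc=tuple(int((v+.5)*5-.5) for v in cen)
    cv2.circle(k,cc,r,1,-1); m&=k
    n,l,st,ce=cv2.connectedComponentsWithStats(m)
    for i in sorted(range(1,n),key=lambda i:-st[i,4])[:3]:
        ys,xs=np.where(l==i)
        cnt=np.c_[xs,ys].astype(np.float32)
        W=np.array([onz(c,((x+.5)/5-.5,(y+.5)/5-.5),.099)[:2]*1000 for x,y in cnt]).astype(np.float32)
        w=W-W.mean(0); ev,V=np.linalg.eigh(w.T@w); d=V[:,1]; 
        print(st[i,4],"mean",W.mean(0),"long axis yaw",np.degrees(np.arctan2(d[1],d[0]))%180-180, "len",np.ptp(w@d),np.ptp(w@V[:,0]))
for th in(160,190):
    print(th);seg(t,t["img"],z2((416,197),T),62,th)
    print('S far');seg(s,s["img"],z2((199,222),S),65,th)
    print('S near');seg(s,s["img"],z2((414,197),S),65,th)
```

```text
far tri [ 0.5263 -0.0317  0.0873]
far top [ 0.5276 -0.0326  0.088 ] far side [ 0.5255 -0.0305  0.088 ] near side [ 0.4235 -0.0085  0.088 ]
160
2595 mean [533.3824 -12.4416] long axis yaw -15.349976 len 56.052483 20.095186
2564 mean [522.1046 -52.0446] long axis yaw -16.315598 len 53.812508 20.118082
123 mean [525.2546 -32.2774] long axis yaw -12.773636 len 7.7247005 5.8648
S far
2492 mean [531.5846  -9.6551] long axis yaw -16.55281 len 52.350437 17.820068
2214 mean [518.8224 -49.7304] long axis yaw -17.727966 len 50.715466 18.528057
225 mean [540.2719 -42.8944] long axis yaw -18.492065 len 18.568922 3.6040974
S near
2429 mean [431.2169  12.4067] long axis yaw -21.042618 len 50.794872 21.430054
2112 mean [416.2636 -27.3356] long axis yaw -20.142456 len 52.06865 16.86454
174 mean [438.9697 -21.6994] long axis yaw -19.730972 len 18.271416 3.0553348
190
2223 mean [533.2982 -12.0692] long axis yaw -15.159103 len 52.08041 18.169146
2210 mean [522.0724 -52.0966] long axis yaw -16.504044 len 51.753784 17.93908
41 mean [525.063 -32.075] long axis yaw -16.456894 len 4.78288 2.9635434
S far
2063 mean [531.532   -9.5985] long axis yaw -16.579376 len 51.335316 15.552432
1885 mean [519.0251 -49.9299] long axis yaw -16.86531 len 48.846138 16.519958
43 mean [540.0855 -42.8195] long axis yaw -19.009872 len 10.950329 1.239062
S near
1947 mean [431.1945  12.4251] long axis yaw -20.393509 len 49.34025 14.338926
1831 mean [416.3672 -27.3277] long axis yaw -20.022766 len 50.623848 15.110081
```

```bash
python3 -c "
from h import *
go((.4243,-.009,.13),-20.3)"
```

```text
t 5.4 pos [ 0.4221 -0.2483  0.2002] yaw -13.125454144658919 F [ 0.1311  0.7337 -0.3511] M [ 0.0119 -0.0682  0.0398] op 0.24262831957621397
shift mm [  70.44    -52.2086 -233.5009] turn deg [ 7.1745 -0.0428  0.0339]
```

play_rows --motion '[[[10, -52, -234], [7.2, 0, 0], 0.25], [[10, -52, -234], [7.2, 0, 0], 0.25], [[10, -52, -234], [7.2, 0, 0], 0.25], [[10, -52, -234], [7.2, 0, 0], 0.25], [[20, -52, -234], [7.2, 0, 0], 0.25], [[50, -52, -234], [7.2, 0, 0], 0.25], [[70, -52, -234], [7.2, 0, 0], 0.25], [[70, -52, -234], [7.2, 0, 0], 0.25]]'

```text
time_s: 6.2
position: [0.4218, -0.0049, 0.1288]
tcp_rot: [[-0.006, 0.94, -0.341], [0.002, -0.341, -0.94], [-1.0, -0.007, 0.0]]
force: [-0.5, -0.3, -0.3]
opening: 0.249
```

```bash
python3 -c "
from h import *
go((.4243,-.009,.092),-20.3)"
```

```text
t 6.2 pos [ 0.4218 -0.0049  0.1288] yaw -19.912410825824306 F [-0.5047 -0.3453 -0.2981] M [-0.0551 -0.0345 -0.0385] op 0.24880350960914224
shift mm [36.7622  4.0249  2.9499] turn deg [0.3876 0.0149 0.3775]
```

play_rows --motion '[[[8, 2, 2], [0.2, 0, 0], 0.25], [[15, 2, 2], [0.2, 0, 0], 0.25], [[20, 2, 2], [0.2, 0, 0], 0.25], [[20, 2, 2], [0.2, 0, 0], 0.25]]'

```text
time_s: 6.6
position: [0.4254, -0.0104, 0.1103]
tcp_rot: [[-0.001, 0.937, -0.348], [0.0, -0.348, -0.937], [-1.0, -0.001, 0.0]]
force: [-0.4, 0.6, 0.6]
opening: 0.252
```

```bash
python3 -c "
from h import *
go((.4243,-.009,.092),-20.3)
c=bot.capture('side'); cv2.imwrite('pics/s4.png',cv2.resize(c['img'][150:270,220:340],None,fx=5,fy=5,interpolation=cv2.INTER_CUBIC))
"
```

```text
t 6.6 pos [ 0.4254 -0.0104  0.1103] yaw -20.366162752370233 F [-0.3533  0.6337  0.5736] M [ 0.0142 -0.036   0.0237] op 0.2524330030704978
shift mm [18.2887 -1.5587 -0.9486] turn deg [-0.0662  0.0001  0.0369]
```

View pics/s4.png

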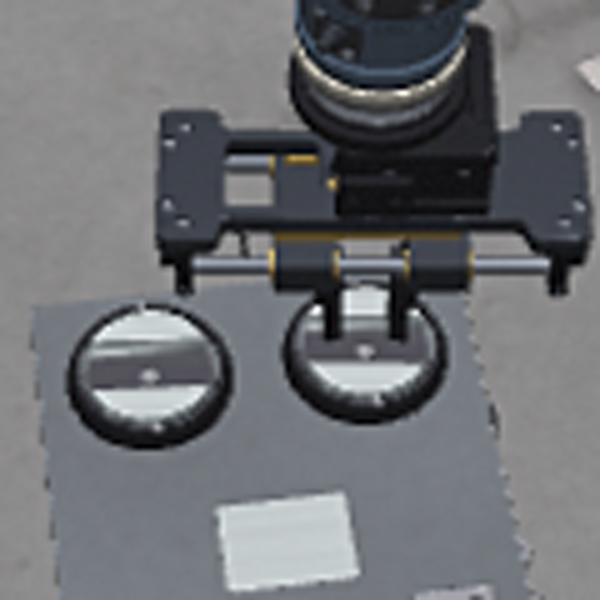

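play_rows --motion '[[[5, -1.5, -1], [0, 0, 0], 0.25], [[10, -1.5, -1], [0, 0, 0], 0.25], [[14, -1.5, -1], [0, 0, 0], 0.25], [[18, -1.5, -1], [0, 0, 0], 0.25], [[20, -1.5, -1], [0, 0, 0], 0.25], [[22, -1.5, -1], [0, 0, 0], 0.25], [[22, -1.5, -1], [0, 0, 0], 0.25]]'

```text
time_s: 7.35
position: [0.4245, -0.0088, 0.0884]
tcp_rot: [[-0.0, 0.938, -0.347], [0.0, -0.347, -0.938], [-1.0, -0.0, 0.0]]
force: [-0.1, 0.5, 1.0]
opening: 0.245
```

play_rows --motion '[[[1, 0, 0], [0, 0, 0], 0.25], [[2, 0, 0], [0, 0, 0], 0.25], [[3, 0, 0], [0, 0, 0], 0.25], [[4, 0, 0], [0, 0, 0], 0.25], [[4, 0, 0], [0, 0, 0], 0.25]]'

```text
time_s: 7.85
position: [0.4245, -0.0089, 0.0852]
tcp_rot: [[0.0, 0.938, -0.347], [-0.0, -0.347, -0.938], [-1.0, 0.0, 0.0]]
force: [-1.1, -0.9, 9.5]
opening: 0.249
```

play_rows --motion '[[[0.5, 0, 0], [5, 0, 0], 0.25], [[0.5, 0, 0], [10, 0, 0], 0.25], [[0.5, 0, 0], [15, 0, 0], 0.25], [[0.5, 0, 0], [20, 0, 0], 0.25], [[0.5, 0, 0], [25, 0, 0], 0.25], [[0.5, 0, 0], [30, 0, 0], 0.25], [[0.5, 0, 0], [35, 0, 0], 0.25], [[0.5, 0, 0], [40, 0, 0], 0.25]]'

```text
time_s: 8.65
position: [0.4244, -0.0084, 0.0851]
tcp_rot: [[0.0, 0.492, -0.871], [0.0, -0.871, -0.492], [-1.0, 0.0, -0.001]]
force: [-2.1, 2.4, 13.3]
opening: 0.248
```

```bash
python3 -c "
from h import *
go((.4243,-.009,.085),-102.8)"
```

```text
t 8.65 pos [ 0.4244 -0.0084  0.0851] yaw -60.52275669923123 F [-2.1202  2.3853 13.3411] M [0.3587 0.3493 0.0805] op 0.24793998915761245
shift mm [0.1352 0.4773 0.3444] turn deg [42.2772 -0.0304  0.0076]
```

play_rows --motion '[[[0, 0, 0], [5, 0, 0], 0.25], [[0, 0, 0], [10, 0, 0], 0.25], [[0, 0, 0], [15, 0, 0], 0.25], [[0, 0, 0], [20, 0, 0], 0.25], [[0, 0, 0], [25, 0, 0], 0.25], [[0, 0, 0], [30, 0, 0], 0.25], [[0, 0, 0], [35, 0, 0], 0.25], [[0, 0, 0], [40, 0, 0], 0.25]]'

```text
time_s: 9.45
position: [0.4246, -0.008, 0.0851]
tcp_rot: [[0.001, -0.183, -0.983], [0.001, -0.983, 0.183], [-1.0, -0.001, -0.001]]
force: [-1.3, 5.5, 12.8]
opening: 0.254
```

```bash
python3 -c "
from h import *
go((.4243,-.009,.085),-102.8)"
```

```text
t 9.45 pos [ 0.4246 -0.008   0.0851] yaw -100.56151901478388 F [-1.3456  5.5212 12.8102] M [0.8338 0.2494 0.132 ] op 0.25354810908901604
shift mm [0.1218 1.0557 0.0964] turn deg [ 2.2385 -0.0464  0.0602]
```

play_rows --motion '[[[0, 0, 0], [4, 0, 0], 0.25], [[0, 0, 0], [7, 0, 0], 0.25], [[0, 0, 0], [10, 0, 0], 0.25], [[0, 0, 0], [12, 0, 0], 0.25], [[0, 0, 0], [12, 0, 0], 0.25]]'

```text
time_s: 9.95
position: [0.4251, -0.0087, 0.0851]
tcp_rot: [[0.002, -0.378, -0.926], [-0.001, -0.926, 0.378], [-1.0, 0.0, -0.002]]
force: [-0.4, 2.2, 12.6]
opening: 0.25
```

```bash
python3 -c "
from h import *
go((.4243,-.009,.085),-112.8)"
```

```text
t 9.95 pos [ 0.4251 -0.0087  0.0851] yaw -112.18583227022555 F [-0.4168  2.1769 12.5602] M [0.421  0.2444 0.5102] op 0.25016422737930694
shift mm [0.1401 0.5722 0.5906] turn deg [ 0.6142 -0.113  -0.0031]
```

play_rows --motion '[[[0, 0, 0], [2, 0, 0], 0.25], [[0, 0, 0], [4, 0, 0], 0.25], [[0, 0, 0], [4, 0, 0], 0.25], [[0, 0, 0], [4, 0, 0], 0.25]]'

```text
time_s: 10.35
position: [0.425, -0.0087, 0.0851]
tcp_rot: [[0.001, -0.435, -0.901], [-0.002, -0.901, 0.435], [-1.0, 0.001, -0.002]]
force: [-0.7, 2.8, 12.4]
opening: 0.252
```

```bash
python3 -c "
from h import *
go((.4243,-.009,.085),-112.8)"
```

```text
t 10.35 pos [ 0.425  -0.0087  0.0851] yaw -115.75857258088989 F [-0.6895  2.7898 12.383 ] M [0.6541 0.1277 1.7102] op 0.2516491075923024
shift mm [0.1446 0.5385 0.4976] turn deg [-2.9585 -0.1284 -0.0777]
```

play_rows --motion '[[[0, 0, 0], [-6, 0, 0], 0.25], [[0, 0, 0], [-12, 0, 0], 0.25], [[-2, 0, 0], [-12, 0, 0], 0.25], [[-10, 0, 0], [-12, 0, 0], 0.25], [[-25, 0, 0], [-12, 0, 0], 0.25], [[-50, 0, 0], [-12, 0, 0], 0.25]]'

```text
time_s: 10.95
position: [0.4234, -0.0085, 0.1339]
tcp_rot: [[-0.004, -0.248, -0.969], [0.001, -0.969, 0.248], [-1.0, -0.0, 0.004]]
force: [-0.3, 0.4, 0.5]
opening: 0.249
```

```bash
python3 -c "
from h import *
go((.526,-.0317,.13),-16.3)
c=bot.capture('side'); cv2.imwrite('pics/s5.png',cv2.resize(c['img'][150:270,220:340],None,fx=5,fy=5,interpolation=cv2.INTER_CUBIC))
"
```

```text
t 10.95 pos [ 0.4234 -0.0085  0.1339] yaw -104.37474119916081 F [-0.2852  0.4385  0.4822] M [ 0.0713  0.0495 -0.0294] op 0.24864186511455472
shift mm [   3.5236   -3.0014 -105.1624] turn deg [-88.0746   0.168    0.1754]
```

View pics/s5.png

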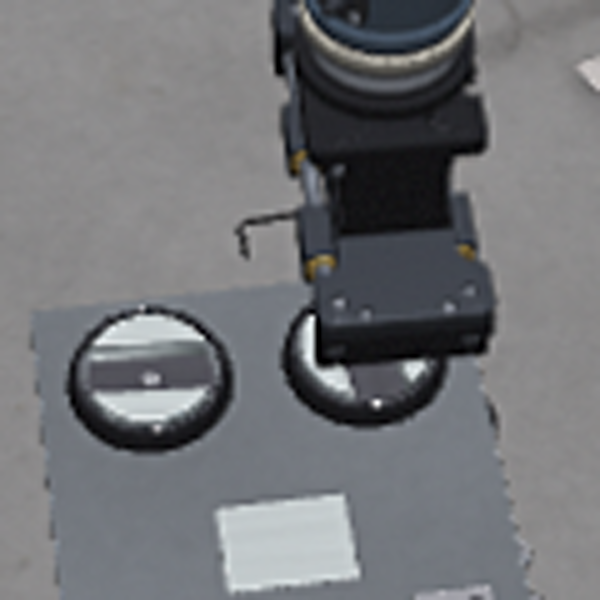

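play_rows --motion '[[[0, 0, 0], [-8, 0, 0], 0.25], [[0, -1, -30], [-16, 0, 0], 0.25], [[0, -2, -70], [-24, 0, 0], 0.25], [[0, -3, -105], [-32, 0, 0], 0.25], [[0, -3, -105], [-40, 0, 0], 0.25], [[0, -3, -105], [-48, 0, 0], 0.25], [[0, -3, -105], [-56, 0, 0], 0.25], [[0, -3, -105], [-64, 0, 0], 0.25]]'

```text
time_s: 11.8
position: [0.5267, -0.0318, 0.1339]
tcp_rot: [[-0.001, 0.766, -0.643], [0.0, -0.643, -0.766], [-1.0, -0.001, 0.0]]
force: [0.0, -0.4, 1.1]
opening: 0.25
```

```bash
python3 -c "
from h import *
go((.526,-.0317,.11),-16.3)
"
```

```text
t 11.8 pos [ 0.5267 -0.0318  0.1339] yaw -40.034265519243334 F [ 0.0486 -0.3838  1.1056] M [-0.066  -0.0545 -0.0228] op 0.24961296797280794
shift mm [23.9483 -0.5806  0.4171] turn deg [-23.7343   0.0072   0.0453]
```

play_rows --motion '[[[0, -0.5, 0.5], [-8, 0, 0], 0.25], [[0, -0.5, 0.5], [-16, 0, 0], 0.25], [[8, -0.5, 0.5], [-23.7, 0, 0], 0.25], [[16, -0.5, 0.5], [-23.7, 0, 0], 0.25], [[23, -0.5, 0.5], [-23.7, 0, 0], 0.25], [[23, -0.5, 0.5], [-23.7, 0, 0], 0.25]]'

```text
time_s: 12.4
position: [0.5254, -0.0317, 0.1099]
tcp_rot: [[-0.003, 0.958, -0.288], [0.001, -0.288, -0.958], [-1.0, -0.003, 0.0]]
force: [-0.3, -0.2, -0.3]
opening: 0.251
```

```bash
python3 -c "
from h import *
go((.526,-.0317,.09),-16.3)
c=bot.capture('side'); cv2.imwrite('pics/s6.png',cv2.resize(c['img'][150:270,220:340],None,fx=5,fy=5,interpolation=cv2.INTER_CUBIC))
"
```

```text
t 12.4 pos [ 0.5254 -0.0317  0.1099] yaw -16.750475081833606 F [-0.2939 -0.1547 -0.3363] M [-0.01   -0.1166  0.0514] op 0.25148252353328004
shift mm [19.8986  0.6382 -0.16  ] turn deg [-0.4505  0.0014  0.1553]
```

View pics/s6.png

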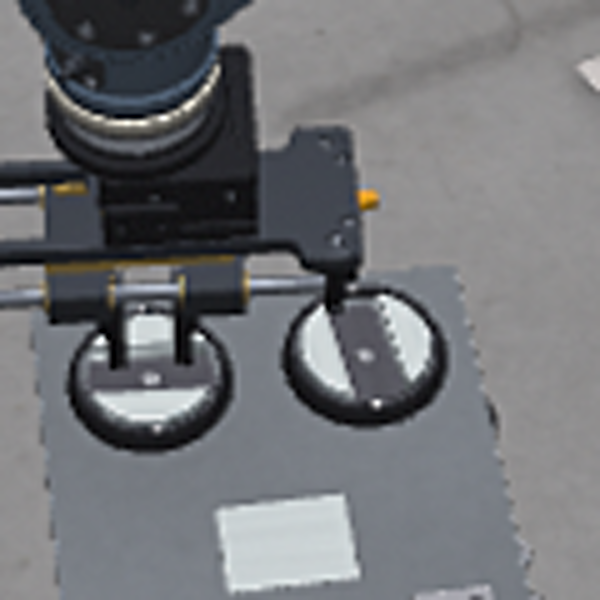

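play_rows --motion '[[[6, 0.3, 0], [0, 0, 0], 0.25], [[12, 0.3, 0], [0, 0, 0], 0.25], [[17, 0.3, 0], [0, 0, 0], 0.25], [[21, 0.3, 0], [0, 0, 0], 0.25], [[24, 0.3, 0], [0, 0, 0], 0.25], [[25, 0.3, 0], [0, 0, 0], 0.25], [[25, 0.3, 0], [0, 0, 0], 0.25]]'

```text
time_s: 13.15
position: [0.5266, -0.032, 0.0861]
tcp_rot: [[0.0, 0.958, -0.286], [-0.0, -0.286, -0.958], [-1.0, 0.0, -0.0]]
force: [-0.7, 0.8, -0.3]
opening: 0.251
```

play_rows --motion '[[[0.7, 0, 0], [0, 0, 0], 0.25], [[1.4, 0, 0], [0, 0, 0], 0.25], [[2, 0, 0], [0, 0, 0], 0.25], [[2, 0, 0], [0, 0, 0], 0.25]]'

```text
time_s: 13.55
position: [0.5268, -0.032, 0.0853]
tcp_rot: [[0.001, 0.958, -0.286], [-0.0, -0.286, -0.958], [-1.0, 0.001, 0.0]]
force: [-2.9, 2.1, 9.6]
opening: 0.252
```

Seated and pressed; now turning.

play_rows --motion '[[[0.4, 0, 0], [5, 0, 0], 0.25], [[0.4, 0, 0], [10, 0, 0], 0.25], [[0.4, 0, 0], [15, 0, 0], 0.25], [[0.4, 0, 0], [20, 0, 0], 0.25], [[0.4, 0, 0], [25, 0, 0], 0.25], [[0.4, 0, 0], [30, 0, 0], 0.25], [[0.4, 0, 0], [35, 0, 0], 0.25], [[0.4, 0, 0], [40, 0, 0], 0.25]]'

```text
time_s: 14.35
position: [0.526, -0.0317, 0.0852]
tcp_rot: [[-0.001, 0.548, -0.837], [0.0, -0.837, -0.548], [-1.0, -0.0, 0.001]]
force: [-4.4, 1.7, 13.1]
opening: 0.246
```

play_rows --motion '[[[0, 0, 0], [5, 0, 0], 0.25], [[0, 0, 0], [10, 0, 0], 0.25], [[0, 0, 0], [15, 0, 0], 0.25], [[0, 0, 0], [20, 0, 0], 0.25], [[0, 0, 0], [25, 0, 0], 0.25], [[0, 0, 0], [30, 0, 0], 0.25], [[0, 0, 0], [35, 0, 0], 0.25], [[0, 0, 0], [40, 0, 0], 0.25]]'

```text
time_s: 15.15
position: [0.5255, -0.031, 0.0852]
tcp_rot: [[-0.002, -0.119, -0.993], [0.001, -0.993, 0.119], [-1.0, -0.001, 0.002]]
force: [-4.5, 3.6, 13.9]
opening: 0.246
```

```bash
python3 -c "
from h import *
go((.526,-.0317,.085),-102.8)
"
```

```text
t 15.15 pos [ 0.5255 -0.031   0.0852] yaw -96.8246187323779 F [-4.4848  3.5712 13.8757] M [0.6317 0.7416 0.1114] op 0.24552786535874505
shift mm [ 0.1839  0.6101 -0.601 ] turn deg [5.9754 0.1071 0.055 ]
```

play_rows --motion '[[[0, 0, 0], [4, 0, 0], 0.25], [[0, 0, 0], [8, 0, 0], 0.25], [[0, 0, 0], [12, 0, 0], 0.25], [[0, 0, 0], [15, 0, 0], 0.25], [[0, 0, 0], [18, 0, 0], 0.25], [[0, 0, 0], [19, 0, 0], 0.25], [[0, 0, 0], [19, 0, 0], 0.25]]'

```text
time_s: 15.85
position: [0.5265, -0.0317, 0.0852]
tcp_rot: [[0.0, -0.426, -0.905], [-0.002, -0.905, 0.426], [-1.0, 0.001, -0.001]]
force: [-2.4, 2.8, 11.5]
opening: 0.254
```

```bash
python3 -c "
from h import *
go((.526,-.0317,.085),-102.8)
"
```

```text
t 15.85 pos [ 0.5265 -0.0317  0.0852] yaw -115.1875074452147 F [-2.3515  2.8003 11.5196] M [0.5346 0.4644 1.3924] op 0.254209241000349
shift mm [0.2345 0.2188 0.4377] turn deg [-12.3875  -0.0419  -0.0846]
```

play_rows --motion '[[[0, 0, 0], [-6, 0, 0], 0.25], [[0, 0, 0], [-12.4, 0, 0], 0.25], [[-2, 0, 0], [-12.4, 0, 0], 0.25], [[-10, 0, 0], [-12.4, 0, 0], 0.25], [[-30, 0, 0], [-12.4, 0, 0], 0.25], [[-70, 0, 0], [-12.4, 0, 0], 0.25], [[-110, 0, 0], [-12.4, 0, 0], 0.25], [[-125, 20, 0], [-12.4, 0, 0], 0.25]]'

```text
time_s: 16.65
position: [0.5208, -0.0496, 0.2128]
tcp_rot: [[0.008, -0.227, -0.974], [-0.002, -0.974, 0.227], [-1.0, -0.0, -0.008]]
force: [0.7, -0.9, -0.1]
opening: 0.252
```

```bash
python3 -c "
from h import *
go((.3,-.5,.22),-70)
"
```

```text
t 16.65 pos [ 0.5208 -0.0496  0.2128] yaw -103.12138724304364 F [ 0.7388 -0.8919 -0.1169] M [-0.0164  0.0417  0.0542] op 0.25152735489195066
shift mm [ -8.153  488.7215 112.7396] turn deg [-33.1212  -0.4605  -0.1321]
```

play_rows --motion '[[[-8, 489, 113], [-33, 0, 0], 0.25], [[-8, 489, 113], [-33, 0, 0], 0.25], [[-8, 489, 113], [-33, 0, 0], 0.25], [[-8, 489, 113], [-33, 0, 0], 0.25], [[-8, 489, 113], [-33, 0, 0], 0.25], [[-8, 489, 113], [-33, 0, 0], 0.25], [[-8, 489, 113], [-33, 0, 0], 0.25], [[-8, 489, 113], [-33, 0, 0], 0.25]]'

```text
time_s: 17.45
position: [0.3515, -0.3878, 0.2151]
tcp_rot: [[0.0, 0.337, -0.941], [-0.0, -0.941, -0.337], [-1.0, 0.0, -0.0]]
force: [1.4, -1.1, -0.1]
opening: 0.25
```

play_rows --motion '[[[0, 60, -10], [0, 0, 0], 0.25], [[0, 110, -20], [0, 0, 0], 0.25], [[0, 130, -20], [0, 0, 0], 0.25], [[0, 130, -20], [0, 0, 0], 0.25], [[0, 130, -20], [0, 0, 0], 0.25], [[0, 130, -20], [0, 0, 0], 0.25]]'

```text
time_s: 18.05
position: [0.4149, -0.5001, 0.2143]
tcp_rot: [[-0.001, 0.338, -0.941], [0.002, -0.941, -0.338], [-1.0, -0.002, 0.0]]
force: [-0.8, 1.0, -0.1]
opening: 0.251
```

Run:
```python
from h import *
s=bot.capture("side");t=bot.capture("top")
z=lambda a:cv2.resize(a,None,fx=5,fy=5,interpolation=cv2.INTER_CUBIC)
cv2.imwrite('pics/top7z.png',z(t['img'][140:260,190:340]))
cv2.imwrite('pics/side7z.png',z(s['img'][180:300,210:340]))
go((.3,-.5,.22),-70)
```

```text
t 18.15 pos [ 0.4151 -0.5002  0.2148] yaw -70.20238253804838 F [-0.3011  0.3671 -0.5799] M [-0.0118 -0.0125 -0.0233] op 0.25003378097010226
shift mm [ -5.1476 -39.1993 108.2685] turn deg [-0.2024  0.0115  0.0687]
```

View pics/top7z.png

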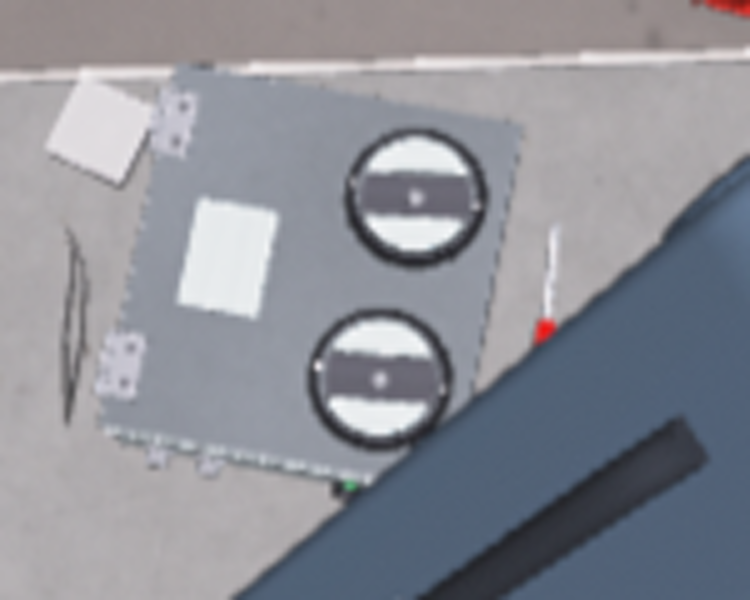

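View pics/side7z.png

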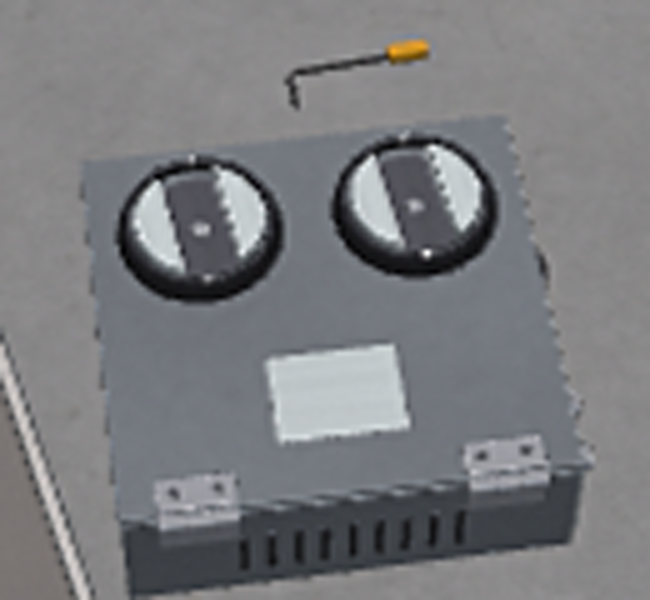

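Run:
```python
from h import *
s=bot.capture("side");t=bot.capture("top")
T=(190,140);S=(210,180)
def seg(nm,c,cen,r,th):
    g=cv2.cvtColor(c["img"],cv2.COLOR_BGR2GRAY)
    g=cv2.resize(g,None,fx=5,fy=5,interpolation=cv2.INTER_CUBIC)
    m=(g>th).astype(np.uint8); k=np.zeros_like(m); cc=tuple(int((v+.5)*5-.5) for v in cen)
    cv2.circle(k,cc,r,1,-1); m&=k
    n,l,st,ce=cv2.connectedComponentsWithStats(m); M=[]
    for i in sorted(range(1,n),key=lambda i:-st[i,4])[:2]:
        ys,xs=np.where(l==i)
        W=np.array([onz(c,((x+.5)/5-.5,(y+.5)/5-.5),.097)[:2]*1000 for x,y in zip(xs,ys)])
        w=W-W.mean(0); ev,V=np.linalg.eigh(w.T@w); d=V[:,1]; M.append(W.mean(0))
        print(nm,th,st[i,4],"axis yaw",np.degrees(np.arctan2(d[1],d[0]))%180-180)
    e=M[1]-M[0]; print("  from centroids",(np.degrees(np.arctan2(e[1],e[0]))+90)%180-180)
for th in(160,190):
    seg("Tfar",t,z2((416,197),T),60,th);seg("Tnear",t,z2((380,380),T),60,th)
    seg("Sfar",s,z2((200,226),S),60,th);seg("Snear",s,z2((414,203),S),60,th)
for nm,a,b in(("dots far",(351,183),(480,207)),("dots near",(318,367),(443,391))):
    e=onz(t,z2(b,T),.097)-onz(t,z2(a,T),.097); print(nm,np.degrees(np.arctan2(e[1],e[0])))
for nm,a,b in(("Sdots far",(193,160),(208,278)),("dots near",(406,136),(427,254))):
    e=onz(s,z2(a,S),.097)-onz(s,z2(b,S),.097); print(nm,np.degrees(np.arctan2(e[1],e[0])))
print("openF",tri(t,z2((523,123),T),s,z2((86,160),S)))
print("far",tri(t,z2((417,198),T),s,z2((200,229),S)),"near",tri(t,z2((380,380),T),s,z2((415,205),S)))
```

```text
Tfar 160 2667 axis yaw -93.60517775334343
Tfar 160 2568 axis yaw -94.53746332993333
  from centroids -93.87956219678404
Tnear 160 2711 axis yaw -96.04773830111874
Tnear 160 2583 axis yaw -95.88793126883135
  from centroids -96.0608102834398
Sfar 160 2016 axis yaw -96.67977228111927
Sfar 160 1992 axis yaw -94.8126749395797
  from centroids -93.89889338180853
Snear 160 2061 axis yaw -96.86582967560352
Snear 160 1869 axis yaw -95.21014411715669
  from centroids -94.63563965473207
Tfar 190 2283 axis yaw -93.83943823950607
Tfar 190 2201 axis yaw -94.6379485982868
  from centroids -94.09973909355472
Tnear 190 2312 axis yaw -96.08771771528858
Tnear 190 2250 axis yaw -95.99483560113833
  from centroids -95.86624296671638
Sfar 190 1748 axis yaw -96.37028940525731
Sfar 190 1744 axis yaw -95.33431061639322
  from centroids -94.64646871670982
Snear 190 1789 axis yaw -96.68609481080973
Snear 190 1662 axis yaw -95.41552464536711
  from centroids -95.41272173685621
dots far -102.49427402754561
dots near -102.58600732738763
Sdots far -102.9051969875264
dots near -103.402629697062
openF [ 0.566  -0.0918  0.0833]
far [ 0.526  -0.0321  0.0843] near [ 0.4242 -0.0091  0.0847]
```

```bash
python3 -c "
from h import *
go((.4243,-.009,.2),-96)
"
```

```text
t 18.25 pos [ 0.4154 -0.5007  0.215 ] yaw -70.20141932940876 F [ 0.414  -0.3201  0.5568] M [0.0054 0.0327 0.0468] op 0.2508318221527843
shift mm [  15.1423 -459.5607 -174.9389] turn deg [25.7986  0.0074  0.0195]
```

play_rows --motion '[[[5, -460, -175], [26, 0, 0], 0.25], [[5, -460, -175], [26, 0, 0], 0.25], [[5, -460, -175], [26, 0, 0], 0.25], [[5, -460, -175], [26, 0, 0], 0.25], [[5, -460, -175], [26, 0, 0], 0.25], [[5, -460, -175], [26, 0, 0], 0.25], [[5, -460, -175], [26, 0, 0], 0.25], [[5, -460, -175], [26, 0, 0], 0.25]]'

```text
time_s: 19.05
position: [0.4223, -0.0997, 0.211]
tcp_rot: [[0.001, -0.109, -0.994], [-0.0, -0.994, 0.109], [-1.0, 0.0, -0.001]]
force: [0.8, 0.4, -0.2]
opening: 0.249
```

```bash
python3 -c "
from h import *
go((.4243,-.009,.12),-96)
"
```

```text
t 19.05 pos [ 0.4223 -0.0997  0.211 ] yaw -96.25526165752478 F [ 0.8164  0.4161 -0.2262] M [ 0.1282 -0.0136  0.0639] op 0.24932608303855427
shift mm [ 91.0101 -90.3604   8.0072] turn deg [-0.2553 -0.0594 -0.0151]
```

play_rows --motion '[[[10, -45, 4], [0, 0, 0], 0.25], [[20, -80, 8], [0, 0, 0], 0.25], [[45, -87, 8], [0, 0, 0], 0.25], [[70, -87, 8], [0, 0, 0], 0.25], [[90, -87, 8], [0, 0, 0], 0.25], [[90, -87, 8], [0, 0, 0], 0.25], [[90, -87, 8], [0, 0, 0], 0.25]]'

```text
time_s: 19.75
position: [0.4243, -0.0143, 0.1209]
tcp_rot: [[-0.0, -0.108, -0.994], [0.0, -0.994, 0.108], [-1.0, -0.0, 0.0]]
force: [0.2, 0.6, 0.7]
opening: 0.251
```

```bash
python3 -c "
from h import *
go((.4243,-.009,.0875),-96)
"
```

```text
t 19.75 pos [ 0.4243 -0.0143  0.1209] yaw -96.21406894627461 F [0.187  0.5714 0.7193] M [ 0.0361  0.0342 -0.0246] op 0.25136642390369796
shift mm [33.4083 -5.2464  0.5526] turn deg [-0.2141  0.011   0.0033]
```

play_rows --motion '[[[5, -5, 0.5], [0, 0, 0], 0.25], [[10, -5, 0.5], [0, 0, 0], 0.25], [[15, -5, 0.5], [0, 0, 0], 0.25], [[21, -5, 0.5], [0, 0, 0], 0.25], [[27, -5, 0.5], [0, 0, 0], 0.25], [[32, -5, 0.5], [0, 0, 0], 0.25], [[33, -5, 0.5], [0, 0, 0], 0.25], [[33, -5, 0.5], [0, 0, 0], 0.25]]'

```text
time_s: 20.55
position: [0.4243, -0.0094, 0.0872]
tcp_rot: [[-0.001, -0.109, -0.994], [0.0, -0.994, 0.109], [-1.0, -0.0, 0.001]]
force: [0.7, -0.9, 0.1]
opening: 0.249
```

play_rows --motion '[[[0, 0, 0], [5, 0, 0], 0.25], [[0, 0, 0], [10, 0, 0], 0.25], [[0, 0, 0], [14, 0, 0], 0.25], [[0, 0, 0], [17, 0, 0], 0.25], [[0, 0, 0], [19, 0, 0], 0.25], [[0, 0, 0], [20, 0, 0], 0.25], [[0, 0, 0], [20, 0, 0], 0.25]]'

```text
time_s: 21.25
position: [0.4247, -0.0097, 0.0877]
tcp_rot: [[0.001, -0.437, -0.9], [-0.002, -0.9, 0.437], [-1.0, 0.001, -0.001]]
force: [0.7, -0.5, -0.1]
opening: 0.26
```

```bash
python3 -c "
from h import *
go((.4243,-.009,.0875),-116)
"
```

```text
t 21.25 pos [ 0.4247 -0.0097  0.0877] yaw -115.89892520507996 F [ 0.7174 -0.5266 -0.1071] M [ 0.0319 -0.0722  1.6261] op 0.2604355595223168
shift mm [ 0.1966 -0.4289  0.6603] turn deg [ 0.1011 -0.0659 -0.0691]
```

play_rows --motion '[[[0, 0, 0], [-4, 0, 0], 0.25], [[0, 0, 0], [-8, 0, 0], 0.25], [[0, 0, 0], [-12, 0, 0], 0.25], [[0, 0, 0], [-12, 0, 0], 0.25], [[-6, 0, 0], [-12, 0, 0], 0.25], [[-15, 0, 0], [-12, 0, 0], 0.25], [[-30, 0, 0], [-12, 0, 0], 0.25], [[-40, 0, 0], [-12, 0, 0], 0.25]]'

```text
time_s: 22.05
position: [0.4248, -0.0094, 0.1289]
tcp_rot: [[0.001, -0.247, -0.969], [-0.0, -0.969, 0.247], [-1.0, -0.0, -0.001]]
force: [0.0, -0.1, 0.7]
opening: 0.249
```

```bash
python3 -c "
from h import *
go((.5261,-.0319,.125),-94.5)
"
```

```text
t 22.05 pos [ 0.4248 -0.0094  0.1289] yaw -104.30822627176615 F [ 0.0331 -0.0943  0.6711] M [ 0.0389  0.0184 -0.0233] op 0.24944077500520292
shift mm [   4.0362   -3.2538 -103.6695] turn deg [-9.8082 -0.0848  0.0054]
```

play_rows --motion '[[[0, -2, -40], [-5, 0, 0], 0.25], [[0, -3, -80], [-9.8, 0, 0], 0.25], [[0, -3, -104], [-9.8, 0, 0], 0.25], [[4, -3, -104], [-9.8, 0, 0], 0.25], [[10, -3, -104], [-9.8, 0, 0], 0.25], [[10, -3, -104], [-9.8, 0, 0], 0.25]]'

```text
time_s: 22.65
position: [0.5231, -0.0312, 0.1165]
tcp_rot: [[-0.005, -0.077, -0.997], [0.001, -0.997, 0.077], [-1.0, -0.001, 0.005]]
force: [-0.6, -0.3, 0.0]
opening: 0.251
```

```bash
python3 -c "
from h import *
go((.5261,-.0319,.0875),-94.5)
c=bot.capture('side'); cv2.imwrite('pics/s8.png',cv2.resize(c['img'][150:270,220:340],None,fx=5,fy=5,interpolation=cv2.INTER_CUBIC))
"
```

```text
t 22.65 pos [ 0.5231 -0.0312  0.1165] yaw -94.44465183377737 F [-0.5903 -0.3455  0.0307] M [ 0.0317 -0.0007 -0.0573] op 0.2511340258739394
shift mm [28.9979  0.5338 -3.2139] turn deg [0.0555 0.2849 0.0609]
```

View pics/s8.png

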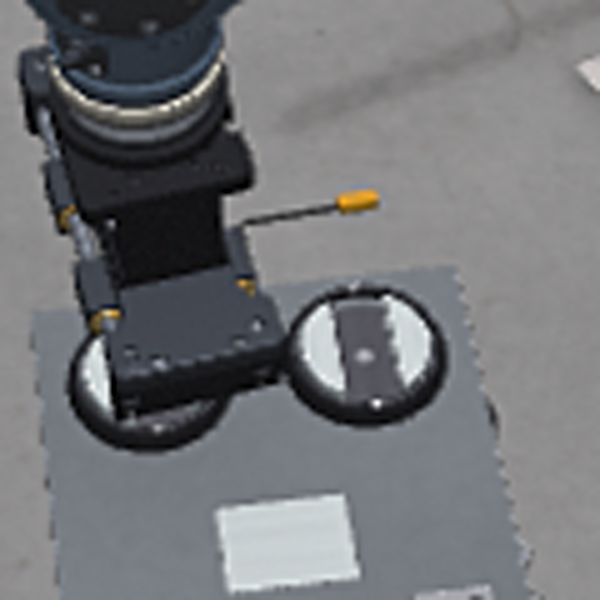

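play_rows --motion '[[[3, 0, -1.5], [0, 0, 0], 0.25], [[6, 0, -1.5], [0, 0, 0], 0.25], [[10, 0, -1.5], [0, 0, 0], 0.25], [[16, 0, -1.5], [0, 0, 0], 0.25], [[22, 0, -1.5], [0, 0, 0], 0.25], [[27, 0, -1.5], [0, 0, 0], 0.25], [[29, 0, -1.5], [0, 0, 0], 0.25], [[29, 0, -1.5], [0, 0, 0], 0.25]]'

```text
time_s: 23.5
position: [0.5272, -0.0321, 0.088]
tcp_rot: [[-0.001, -0.077, -0.997], [0.0, -0.997, 0.077], [-1.0, -0.0, 0.001]]
force: [-0.3, -0.5, 0.0]
opening: 0.253
```

```bash
python3 -c "
from h import *
go((.5261,-.0319,.0875),-115.5)
"
```

```text
t 23.5 pos [ 0.5272 -0.0321  0.088 ] yaw -94.43045285902915 F [-0.3408 -0.4648  0.0262] M [ 0.0042  0.0338 -0.0241] op 0.2529314166061045
shift mm [ 0.5347 -0.1123  1.103 ] turn deg [21.0696  0.0587  0.0012]
```

play_rows --motion '[[[0, 0, 0.7], [5, 0, 0], 0.25], [[0, 0, 0.7], [10, 0, 0], 0.25], [[0, 0, 0.7], [15, 0, 0], 0.25], [[0, 0, 0.7], [18, 0, 0], 0.25], [[0, 0, 0.7], [20, 0, 0], 0.25], [[0, 0, 0.7], [21.5, 0, 0], 0.25], [[0, 0, 0.7], [21.5, 0, 0], 0.25]]'

```text
time_s: 24.2
position: [0.5264, -0.0321, 0.0886]
tcp_rot: [[-0.001, -0.433, -0.901], [-0.001, -0.901, 0.433], [-1.0, 0.001, 0.0]]
force: [-1.1, 0.2, 0.7]
opening: 0.252
```

```bash
python3 -c "
from h import *
go((.5261,-.0319,.0875),-115.5)
"
```

```text
t 24.2 pos [ 0.5264 -0.0321  0.0886] yaw -115.65893405286742 F [-1.059   0.2104  0.654 ] M [0.1603 0.1877 1.4304] op 0.25228338407776185
shift mm [ 1.135  -0.0464  0.3187] turn deg [-0.159   0.0227 -0.082 ]
```

At the stop (1.4 N m) with no floor pressure. Unwinding and lifting.

play_rows --motion '[[[0, 0, 0], [-4, 0, 0], 0.25], [[0, 0, 0], [-8, 0, 0], 0.25], [[0, 0, 0], [-12, 0, 0], 0.25], [[0, 0, 0], [-12, 0, 0], 0.25], [[-6, 0, 0], [-12, 0, 0], 0.25], [[-20, 0, 0], [-12, 0, 0], 0.25], [[-60, 0, 0], [-12, 0, 0], 0.25], [[-105, 0, 0], [-12, 0, 0], 0.25]]'

```text
time_s: 25.0
position: [0.5258, -0.0318, 0.1939]
tcp_rot: [[-0.003, -0.243, -0.97], [0.001, -0.97, 0.243], [-1.0, -0.001, 0.003]]
force: [0.5, -0.7, -0.4]
opening: 0.253
```

play_rows --motion '[[[-20, 489, 113], [-33, 0, 0], 0.25], [[-20, 489, 113], [-33, 0, 0], 0.25], [[-20, 489, 113], [-33, 0, 0], 0.25], [[-20, 489, 113], [-33, 0, 0], 0.25], [[-20, 489, 113], [-33, 0, 0], 0.25], [[-20, 489, 113], [-33, 0, 0], 0.25], [[-20, 489, 113], [-33, 0, 0], 0.25], [[-20, 489, 113], [-33, 0, 0], 0.25]]'

```text
time_s: 25.8
position: [0.3563, -0.3681, 0.2093]
tcp_rot: [[0.001, 0.324, -0.946], [-0.001, -0.946, -0.324], [-1.0, 0.001, -0.001]]
force: [1.3, -1.4, 0.2]
opening: 0.244
```

```bash
python3 -c "
from h import *
go((.225,-.58,.223),-69)
"
```

```text
t 25.8 pos [ 0.3563 -0.3681  0.2093] yaw -71.08944873751418 F [ 1.2906 -1.3607  0.1633] M [-0.0086 -0.0384  0.0464] op 0.24387939383286214
shift mm [-13.7737 157.9115 192.8893] turn deg [-2.0894 -0.055  -0.0587]
```

play_rows --motion '[[[-14, 158, 193], [-2, 0, 0], 0.25], [[-14, 158, 193], [-2, 0, 0], 0.25], [[-14, 158, 193], [-2, 0, 0], 0.25], [[-14, 158, 193], [-2, 0, 0], 0.25], [[-14, 158, 193], [-2, 0, 0], 0.25], [[-14, 158, 193], [-2, 0, 0], 0.25], [[-14, 158, 193], [-2, 0, 0], 0.25], [[-14, 158, 193], [-2, 0, 0], 0.25]]'

```text
time_s: 26.6
position: [0.227, -0.5773, 0.2223]
tcp_rot: [[0.0, 0.359, -0.933], [0.002, -0.933, -0.359], [-1.0, -0.002, -0.001]]
force: [-0.1, -0.3, 0.1]
opening: 0.245
```

Run:
```python
from h import *
s=bot.capture("side");t=bot.capture("top")
T=(180,140);S=(210,180)
z=lambda a:cv2.resize(a,None,fx=5,fy=5,interpolation=cv2.INTER_CUBIC)
cv2.imwrite('pics/top9z.png',z(t['img'][140:260,180:340]))
cv2.imwrite('pics/side9z.png',z(s['img'][180:300,210:340]))
cv2.imwrite('pics/top9.png',t['img'])
def seg(nm,c,cen,r,th):
    g=cv2.cvtColor(c["img"],cv2.COLOR_BGR2GRAY)
    g=cv2.resize(g,None,fx=5,fy=5,interpolation=cv2.INTER_CUBIC)
    m=(g>th).astype(np.uint8); k=np.zeros_like(m); cc=tuple(int((v+.5)*5-.5) for v in cen)
    cv2.circle(k,cc,r,1,-1); m&=k
    n,l,st,ce=cv2.connectedComponentsWithStats(m); M=[];A=[]
    for i in sorted(range(1,n),key=lambda i:-st[i,4])[:2]:
        ys,xs=np.where(l==i)
        W=np.array([onz(c,((x+.5)/5-.5,(y+.5)/5-.5),.097)[:2]*1000 for x,y in zip(xs,ys)])
        w=W-W.mean(0); ev,V=np.linalg.eigh(w.T@w); d=V[:,1]; M.append(W.mean(0))
        A.append(np.degrees(np.arctan2(d[1],d[0]))%180-180)
    e=M[1]-M[0]; print(nm,A,"from centroids",(np.degrees(np.arctan2(e[1],e[0]))+90)%180-180)
seg("Tfar",t,z2((466,197),T),60,160);seg("Tnear",t,z2((430,380),T),60,160)
seg("Sfar",s,z2((200,226),S),60,160);seg("Snear",s,z2((414,203),S),60,160)
go((.225,-.58,.223),-69)
```

```text
Tfar [np.float64(-100.89122507936558), np.float64(-102.17552716742935)] from centroids -101.36217266212577
Tnear [np.float64(-102.59120694260253), np.float64(-101.5551070945247)] from centroids -102.21725353148867
Sfar [np.float64(-101.55655849675635), np.float64(-104.39080030793009)] from centroids -101.95007299452348
Snear [np.float64(-103.23761685382968), np.float64(-101.0436659562672)] from centroids -101.49027369133455
t 26.7 pos [ 0.2276 -0.5771  0.2225] yaw -68.86237925451991 F [-0.2531  0.0707 -0.6251] M [ 0.0192 -0.0184  0.0033] op 0.24877416113087777
shift mm [-0.4903  1.7641  3.4409] turn deg [ 0.1376 -0.0317  0.0649]
```

View pics/top9z.png

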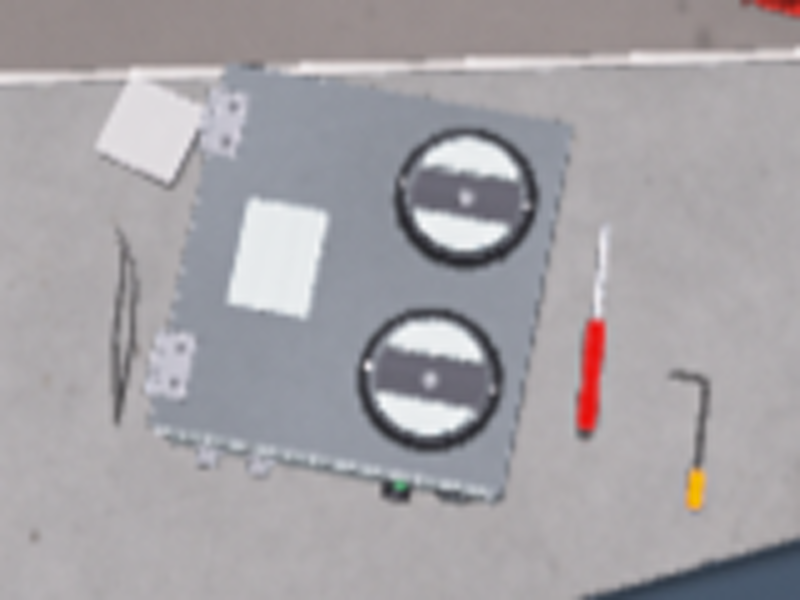

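View pics/side9z.png

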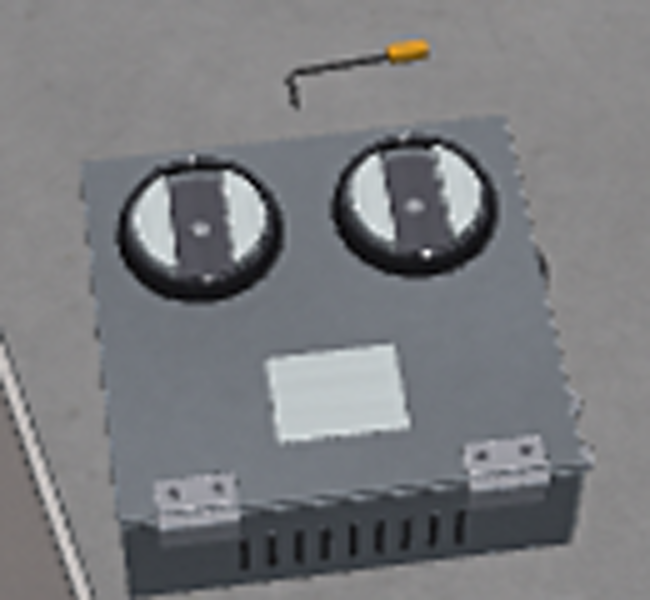

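```bash
python3 -c "
from rig import bot
print(bot.hand_in())"
```

```text
the job is handed in; nothing more can be done
None
```

The cover is shut and both fasteners are turned to their stops. The job was handed in at about 27 s, with the arm back near its start pose, clear of everything.

- **Cover:** I pushed it shut with the closed fingers. It went flush at about 24 N.
- **First turn:** I turned the near fastener, then the far one, pressing with about 13 N until each reached its stop, at 1.7 and 1.4 N m. A picture afterwards showed both slots about 7–9° short of the dots. Backing off while still pressing on the slot floors had probably dragged them back.
- **Second turn:** I turned both again to the stop, at 1.6 and 1.4 N m, with no pressure on the slot floor.
- **Last check:** The slots measured about 101.4–102.2° clockwise from straight ahead of the robot, and the stop line is at about 102.8°. That is within roughly 1.5°, about what the camera can resolve, and both slots line up with their white dots.
- **Flushness:** I measured the cover after the first turn. The slot floors were at 84–85 mm (85 mm is flush) and the far right corner at 83 mm. I did not measure it again after the second turn, but the last pictures show it down.
- **Loose things:** The screwdriver, hex key, tweezers and chip pack were in the same place in the last pictures as in the first. I did not check the things farther off again, but nothing came near them.

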